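# Set the component tester to capacitor and hold its test button

### The arm

A 6-joint arm with a two-finger parallel gripper is mounted at the origin on the work surface. World frame = base frame: x ahead of the robot, y to its left, z up, the work surface at z = 0. Lengths are in mm, angles in rad, forces in N, time in s.
With the tool pointing down it reaches from about 350 to 775 mm from the base axis. Payload 7.3 kg.
Tool frame: the origin (TCP) lies midway between the tips of the shut fingers; the grasp point (between the pads) lies 19 mm behind it (bot.tcp_to_grasp is the distance from the TCP to the grasp point, in mm); z points along the fingers, y is the line along which they close (so a half turn about z gives the same grasp; the last joint's range is limited). The gripper opens to 92 mm and grips with 3 to 60 N. Pads are 19 mm wide; open, the fingers measure 130 mm over their backs; the gripper's body (75 mm by 190 mm) begins 47 mm behind the grasp point.
Start: joints at [-1.303, 0.342, 1.524, -0, 1.275, -0.146], TCP at [211.122, -480.7, 226.741] pointing down, gripper open.
Joint ranges: [-2.53, 2.53], [-0.77, 2.02], [0.04, 2.7], [-1, 4.14], [0.28, 2.66], [-3.11, 3.11]. Speed limits (rad/s): [2.57, 2.57, 3.14, 3.14, 3.14, 3.14].

### API

Orientations are given as [roll, pitch, yaw] about the fixed x, y, z axes, in that order (R = Rz(yaw) Ry(pitch) Rx(roll)).
In Python, from plant import bot, viewer gives the robot as it stands. The module is installed in compiled form; this text tells all that it offers.
- The arm moves only by the shell command python3 -m handwheel 'ROWS'. ROWS is text: rows parted by semicolons, each of 7 numbers parted by spaces: the shift along the tool's x, y, z scaled (see below), then the turn, a rotation vector about the tool's x, y, z scaled (see below), then the opening, from -1 (shut) to 1 (fully open), so that 0 is half open. In form: tx ty tz rx ry rz gripper; .... A call has 1 to 8 rows; each row is the pose to reach, as a shift and turn from the pose commanded when the call began, along the tool's axes at that moment, turning the shorter way round; what a row does not reach only later rows make up. The controller multiplies each number of a shift by 10 cm and each number of a turn by pi rad. A row lasts 1/12 s, in which the tool goes at most 41.7 mm and 7.16 degrees, less where a joint would pass 70% of its speed; a pose out of reach is approached as far as the arm can. A call with a number of a shift or a turn outside -1 to 1 is refused whole. A call with a gripper value outside its range is refused whole. The fingers move at their own pace and stop on an object; the grip force is fixed at half the most. Time passes only in rows, so rows that repeat a pose let the fingers close. It gives the time, the measured TCP pose, the force, the opening and the grip force at its end, in the units of the state.
- bot.get_obs(): the state, without advancing time (a new reading comes with each control period).
- viewer.capture(name): name is "scene" or "top"; returns a dict with "frame" (480x640x3 uint8, red, green, blue), "fov_y" (degrees; the focal length in pixels is half the picture's height over the tangent of half this angle, whatever the lens; pixels are square), "cx", "cy" (the principal point, pixels), "dist_coeffs" ([k1, k2, p1, p2, k3] as OpenCV has them; the pictures are not rectified), "T" (4x4, takes a point from camera to world coordinates). Camera axes: x right, y down, z forward; pixel columns grow to the right and rows downward; lengths in mm; the calibration is good to about 2 mm. A picture is of the moment at which its call begins. There is no depth.
- bot.close_job(): hands the job in; it is judged then, once.
Trained networks look in a picture, given as the dict that the camera call returned (one of the last four; its "shot" number tells which), for a name from the list of things; names that differ only in an ending like _2 or _b are one class to them, and where a whole thing is asked for, a point or a joint stands for the part that bears it (a point fixed in the world has none). Each returns a list of dicts, best first, with "score" (0 to 1); they miss things now and then, are a little off and sometimes report something else, mostly with a low value. They report only what shows in the picture. A call takes as long as a camera call.
- viewer.recognise(target, picture): "centre" ([column, row] in pixels, amid what is visible of it).
- viewer.cut_out(target, picture): "pixels" (480x640 bool, what is visible of it) and "centre" ([column, row] in pixels, amid what is visible of it).
The state is a dict: "time": time; "joint_positions": joint angles; "dq": joint speeds; "tau": joint torques, N m; "tool_pos": TCP position; "tcp_rot": TCP orientation; "contact_force": force on the tool from outside, world axes, zero at the start; "moment": the same for the moment, N m; "grip_width": finger opening in mm; "finger_force": force on a finger pad.
Only numpy, scipy, OpenCV 4.12 (cv2) and the standard library are available. Lean on these libraries where they do the work, as an engineer would, in place of code of your own. Each camera call takes 0.05 s, during which the arm holds its last target. There are 200 camera calls.

### The job

A capacitor is clipped in the component tester: with the fingertips push the selector's tab round, click by click, until it rests at the capacitor symbol (the two parallel bars, third of the four positions clockwise), then press the round test button fully down and finish while still holding it down. Only push and press: do not pinch the tab, lift or shove the tester, turn its small zero knob, or disturb the other things on the bench.

Things in the scene. Friction and masses are not known exactly. Their poses are not given: they have to be found in the camera images.
- tester: Component tester: grey case, black panel 190 (x) by 260 mm (y), case 55 mm thick, loose on rubber feet, 2.6 kg. Origin on the bench under mid panel; x to its rear edge, y to its left, z up. The panel rises to the rear by 0.175 rad; its centre is 80 mm up. Front left the selector, front right the test button, rear left a display, rear right a clip block with a capacitor 37 mm tall.
- selector (a joint): Selector angle, rad, grows clockwise from above. Four clicks: 0 resistor symbol (outlined rectangle), 0.7 coil (humps), 1.4 capacitor (two parallel bars), 2.1 diode (triangle, bar); stops at -0.12 and 2.22. Starts at 0 or 0.7. A sprung detent pulls it into the nearest click (to 1.4 from 1.1 to 1.7), jumping ahead of the finger. Needs up to 3 N at the tab.
- selector_axis (a point): Point on the selector's axis, on the panel surface. Its frame turns with the selector; z is the axis, pointing up out of the panel (square to the panel). The light grey hub round it is 38 mm in diameter and 20 mm high.
- tab_nose (a point): Middle of the outer end of the selector's tab, 48 mm from the axis and 14.5 mm above the panel. The tab is a light grey bar 10 mm thick sticking straight out from the hub, from 10 to 48 mm off the axis; its underside is 6 mm and its top 23 mm above the panel. A black line runs along its top and down its end.
- tab_rear: The half of the tab's thickness (38 x 5 x 17 mm) on the anticlockwise side, origin at its middle, 29 mm out from the axis, 14.5 mm above the panel: pushing on this flank turns the selector clockwise (value grows).
- tab_front: The other half of the tab's thickness, on the clockwise side, same size: pushing on this flank turns the selector anticlockwise. Pressing on both flanks at once is pinching.
- capacitor_mark (a point): Middle of the white printed capacitor symbol (two parallel bars, 12 mm) on the panel, 64 mm from the selector's axis; at 1.4 the tab points straight at it. Nothing stands on the panel round the selector.
- test_button (a joint): How far the test button is pressed down, m: 0 = up, 0.006 = fully down. It is sprung and returns when let go: 1.5 N starts it, 5 N holds it fully down.
- test_button_top (a point): Middle of the top of the round black test button, 26 mm in diameter; it moves with the button. Its z is the panel's upward normal and the button moves along it. When up, the top stands 22 mm above the panel and 10 mm above its grey housing ring (42 mm in diameter).
- zero_knob (a joint): Angle of the small round zero-adjusting knob (18 mm in diameter, 13 mm high) in front, between selector and test button, 62 mm from the button; starts at 0. Leave it alone.
- flux_tin: Low aluminium tin, 51 mm in diameter, 20 mm high, left of the tester. Bystander, origin under its middle.
- spare_capacitor: Loose blue capacitor 16 mm in diameter, 26 mm high, standing on the bench right of the tester. Bystander, origin under its middle.
- paste_jar: White screw jar 44 mm in diameter, 60 mm high, right of the tester. Bystander, origin under its middle.
- solder_spool: Spool of solder wire standing on its flange, 54 mm in diameter, 53 mm high, left of the tester. Bystander, origin under its middle.
- flux_bottle: White bottle 64 mm in diameter, 170 mm high, well to the right of the tester. Bystander, origin under its middle.
- side_cutters: Side cutters with red handles, 130 mm long, lying on the bench. Bystander.
- screwdriver: Screwdriver, 160 mm long, lying on the bench. Bystander.
- utility_knife: Red utility knife, 145 mm long, lying on the bench. Bystander.

How it is judged:
By the outcome, as a careful person would: the job done as asked, in the order asked, and still so for the second after the job is handed in, while the arm keeps its last pose, push and grip.
It also fails if it takes over 42 s, if anything falls off the work surface, if the arm or the gripper's body presses on something with over 40 N, if the wrist force passes 120 N, or if a joint passes its speed limit or range.

## Working session

There is one attempt and no reset: what is moved stays moved. The work goes in short steps, Python scripts to look and compute and a shell command to move; the robot and the scene stay as the last step left them, time stands still between calls to the robot, and variables do not carry over. Pictures are saved under pics/ and viewed, at most 10 in all, crops included, and the job is handed in when it is done.

```bash
mkdir -p pics
cat > h.py <<'E'
import numpy as np, cv2
from scipy.spatial.transform import Rotation as Ro
from plant import bot, viewer
def K(p):
    f=240/np.tan(np.radians(p["fov_y"])/2)
    return np.array([[f,0,p["cx"]],[0,f,p["cy"]],[0,0,1.]])
def ray(p,px):
    n=cv2.undistortPoints(np.array([[px]],float),K(p),np.array(p["dist_coeffs"],float))[0,0]
    T=np.array(p["T"]); d=T[:3,:3]@np.array([*n,1]); return T[:3,3],d/np.linalg.norm(d)
def atz(p,px,z):
    o,d=ray(p,px); return o+d*(z-o[2])/d[2]
def tri(rs):
    A=sum(np.eye(3)-np.outer(d,d) for o,d in rs); b=sum((np.eye(3)-np.outer(d,d))@o for o,d in rs)
    return np.linalg.solve(A,b)
def proj(p,X):
    T=np.linalg.inv(np.array(p["T"]))
    r,_=cv2.Rodrigues(T[:3,:3]); q,_=cv2.projectPoints(np.array(X,float).reshape(-1,1,3),r,T[:3,3],K(p),np.array(p["dist_coeffs"],float)); return q[:,0]
def save(p,n): cv2.imwrite("pics/"+n,p["frame"][:,:,::-1])
E
python3 - <<'E'
from h import *
np.set_printoptions(precision=1,suppress=True)
P={n:viewer.capture(n) for n in("scene","top")}
for n,p in P.items(): save(p,n+"0.png"); print(n,p["T"][:3,3],p["fov_y"])
for t in ["tester","selector_axis","tab_nose","capacitor_mark","test_button_top","zero_knob","selector"]:
    r={}
    for n,p in P.items():
        try: r[n]=viewer.recognise(t,p)[:2]
        except Exception as e: print(t,e); r[n]=[]
    print(t,[(n,[(np.round(x["centre"],1).tolist(),round(x["score"],2)) for x in v]) for n,v in r.items()])
    if all(r.values()): print("   ",tri([ray(P[n],r[n][0]["centre"]) for n in r]))
print(bot.get_obs())
E
```

```text
scene [1164.3 -348.8  851.9] 54.49493042914327
top [ 446.    25.3 1142. ] 55.06562861651404
tester [('scene', [([298.0, 283.3], 0.78), ([386.1, 280.4], 0.62)]), ('top', [([347.7, 221.1], 0.59)])]
    [593.2 -49.8  47. ]
selector_axis [('scene', [([320.5, 259.4], 0.76), ([94.7, 324.9], 0.72)]), ('top', [([322.1, 226.9], 0.84)])]
    [577.4  13.9  75.5]
tab_nose [('scene', [([321.5, 260.1], 0.63), ([126.8, 279.8], 0.32)]), ('top', [([319.8, 225.8], 0.58)])]
    [579.4  17.6  73.2]
capacitor_mark [('scene', [([295.2, 281.9], 0.67), ([92.6, 323.9], 0.19)]), ('top', [([346.5, 222.6], 0.94)])]
    [588.1 -50.   46.5]
test_button_top [('scene', [([247.9, 264.3], 0.61), ([294.2, 281.7], 0.27)]), ('top', [([512.4, 199.1], 0.46), ([526.0, 276.8], 0.3)])]
    [ 640.2 -257.6  305.3]
zero_knob [('scene', [([269.6, 256.7], 0.51)]), ('top', [([353.2, 249.9], 0.53)])]
    [517.7 -69.1  72. ]
selector [('scene', [([315.0, 259.4], 0.82)]), ('top', [([320.9, 226.0], 0.84)])]
    [575.6   9.8  76.5]
{'time': 0.8, 'joint_positions': array([-1.3,  0.3,  1.5,  0. ,  1.3, -0.1]), 'dq': array([-0., -0.,  0., -0., -0.,  0.]), 'tau': array([ -0. , -43.1, -24.4,   0.1,   0. ,  -0. ]), 'tool_pos': array([ 211.1, -480.7,  226.8]), 'tcp_rot': array([3.1, 0. , 0.4]), 'contact_force': array([ 0.6, -0. , -0.1]), 'moment': array([0., 0., 0.]), 'finger_force': 0.0, 'grip_width': 92.05667331696377}
```

Run:
```python
import cv2
t=cv2.imread("pics/top0.png"); s=cv2.imread("pics/scene0.png")
a=cv2.resize(t[150:300,260:460],(800,600),interpolation=cv2.INTER_CUBIC)
b=cv2.resize(s[200:380,200:440],(800,600),interpolation=cv2.INTER_CUBIC)
cv2.imwrite("pics/c1.png",a);cv2.imwrite("pics/c2.png",b)
```

```text
(no output)
```

View pics/top0.png

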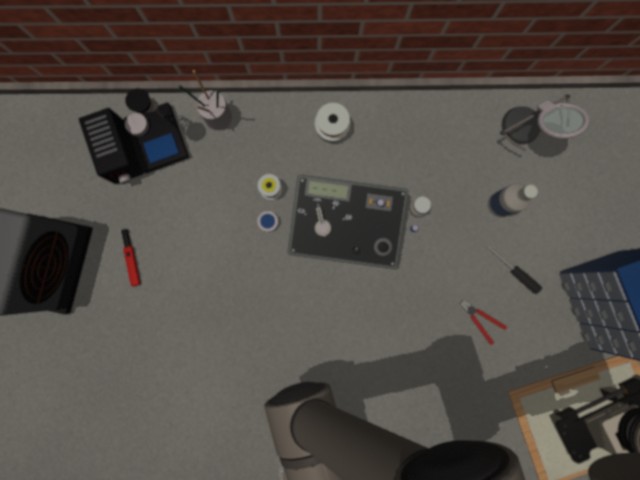

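View pics/c1.png

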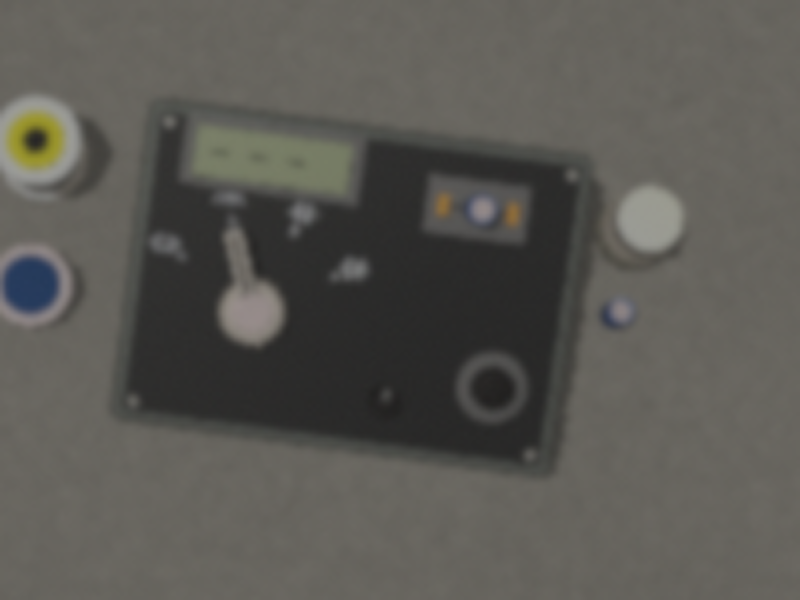

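View pics/c2.png

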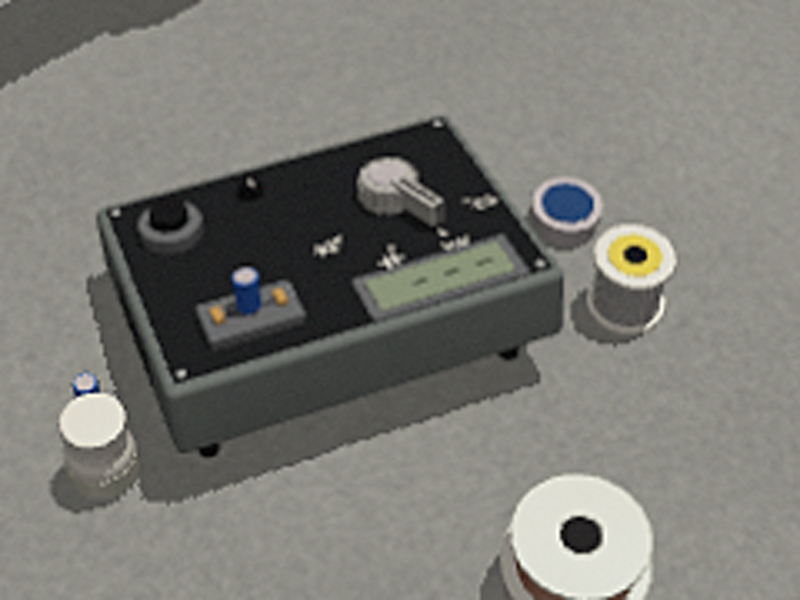

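The top view shows the tester near (348,221). In the 4x crop the tab points at (230,225), the second symbol (coil), so the selector is at 0.7. The bars symbol is at (302,213) and the button at (493,388). The scene crop agrees. Next I fit the tester pose.

```bash
cat > fit.py <<'E'
from h import *
from scipy.optimize import least_squares
np.set_printoptions(precision=2,suppress=True)
P={n:viewer.capture(n) for n in("scene","top")}
t=lambda x,y:(260+(x+.5)/4-.5,150+(y+.5)/4-.5)
s=lambda x,y:(200+(x+.5)*.3-.5,200+(y+.5)*.3-.5)
F=dict(FL=((134,401),(437,123)),RL=((170,122),(540,264)),FR=((530,455),(116,212)),RR=((572,176),(182,374)),
 hub=((251,312),(387,174)),but=((493,388),(168,215)),mark=((302,213),(392,258)),knob=((386,397),(250,184)),nose=((233,228),(437,205)))
px={k:(t(*a),s(*b)) for k,(a,b) in F.items()}
for k,(a,b) in px.items(): print(k,tri([ray(P["top"],a),ray(P["scene"],b)]))
S=np.sin(.175);C=np.cos(.175)
Ry=np.array([[C,0,-S],[0,1,0],[S,0,C]])   # panel frame: x up slope, z normal
def pan(q,u,v,w):
    Rz=Ro.from_euler("z",q[2]).as_matrix(); return np.array([q[0],q[1],0])+Rz@(np.array([0,0,80])+Ry@np.array([u,v,w]))
def res(q):
    x,y,a,iu,iv,hu,hv,bu,bv,al,ku,kv=q; m=.7
    X=dict(FL=pan(q,-iu,iv,0),RL=pan(q,iu,iv,0),FR=pan(q,-iu,-iv,0),RR=pan(q,iu,-iv,0),hub=pan(q,hu,hv,20),
      but=pan(q,bu,bv,22),mark=pan(q,hu+64*np.cos(al-m),hv+64*np.sin(al-m),0),
      nose=pan(q,hu+48*np.cos(al),hv+48*np.sin(al),21),knob=pan(q,ku,kv,13))
    return np.concatenate([np.r_[proj(P["top"],X[k])[0]-px[k][0],proj(P["scene"],X[k])[0]-px[k][1]] for k in px])
q=least_squares(res,[590,-50,-.1,85,120,-30,60,-60,-90,.3,-60,-30]).x
print("q",q); print("res",res(q).reshape(-1,4))
np.save("q.npy",q)
for n,X in dict(axis=(q[5],q[6],0),button=(q[7],q[8],22)).items(): print(n,pan(q,*X))
E
python3 fit.py
```

```text
FL [522.98  78.73  67.63]
RL [682.68  55.92  94.56]
FR [ 489.26 -152.06   67.17]
RR [ 648.68 -175.48   94.4 ]
hub [571.07   9.85  96.7 ]
but [ 526.8  -128.61   88.7 ]
mark [629.36 -20.25  89.43]
knob [522.76 -67.64  82.02]
nose [617.95  19.6  106.84]
q [585.68 -48.11  -0.14  82.05 116.9  -19.89  55.64 -42.19 -88.18   0.35
 -57.91 -28.44]
res [[-0.08  0.28  0.16  0.38]
 [ 0.04  0.13 -0.02  0.02]
 [ 0.11  0.27  0.17  0.33]
 [ 0.01 -0.02  0.09  0.06]
 [ 0.04  0.23  0.39  0.01]
 [ 0.74 -0.61  0.29 -1.29]
 [ 0.27  0.14  0.15  0.88]
 [ 0.28  0.02  0.24 -0.16]
 [ 0.05  0.69  0.29  0.15]]
axis [574.31   9.78  76.54]
button [ 528.06 -128.82   94.32]
```

```bash
cat > goal.py <<'E'
from h import *
import sys
np.set_printoptions(precision=3,suppress=True)
q=np.load("q.npy"); S=np.sin(.175);C=np.cos(.175)
B=Ro.from_euler("z",q[2]).as_matrix()@np.array([[C,0,-S],[0,1,0],[S,0,C]]); O=np.array([q[0],q[1],80.])
def pose(origin,ang,fwd,left,h):
    """panel-frame origin (u,v); ang: heading of tool x in panel frame; offsets along tool heading / left / normal"""
    r=np.array([np.cos(ang),np.sin(ang),0]);t=np.array([-r[1],r[0],0]);n=np.array([0,0,1.])
    p=O+B@(np.array([*origin,0])+fwd*r+left*t+h*n)
    return p,B@np.column_stack([r,-t,-n])
AX=q[5:7];BT=q[7:9]
def go(p,R):
    o=bot.get_obs(); R0=Ro.from_euler("xyz",o["tcp_rot"]).as_matrix()
    print("t",round(o["time"],2),"target",p,"shift",R0.T@(p-o["tool_pos"])/100,"turn",Ro.from_matrix(R0.T@R).as_rotvec()/np.pi)
where=sys.argv[1]; a=list(map(float,sys.argv[2:]))
go(*pose(AX if where=="s" else BT,*a))
E
python3 goal.py s .1 38 46 80
```

```text
t 0.9 target [600.045  56.115 161.098] shift [ 5.719 -3.352  0.656] turn [-0.018  0.053  0.146]
```

```bash
python3 -m handwheel '1 -0.58 0 0 0 0 -1;1 -0.58 0 0 0 0 -1;1 -0.58 0 0 0 0 -1' && python3 -m handwheel '1 -0.58 0 0 0 0 -1;1 -0.58 0 0 0 0 -1;1 -0.58 0 0 0 0 -1;1 -0.58 0 0 0 0 -1' && python3 -m handwheel '1 -0.58 0 0 0 0 -1;1 -0.58 0 0 0 0 -1;1 -0.58 0 0 0 0 -1;1 -0.58 0 0 0 0 -1'; python3 goal.py s .1 38 46 80
```

```text
time: 1.15
tool_pos: [280.0, -385.5, 226.5]
tcp_rot: [-3.141, -0.001, 0.413]
contact_force: [-0.6, -0.6, 0.0]
grip_width: 76.3
finger_force: 0.0
time: 1.48
tool_pos: [350.0, -289.6, 227.0]
tcp_rot: [-3.141, -0.002, 0.419]
contact_force: [0.2, -0.2, -0.3]
grip_width: 49.7
finger_force: 0.0
time: 1.82
tool_pos: [418.1, -197.1, 226.9]
tcp_rot: [-3.141, -0.002, 0.418]
contact_force: [-1.4, 0.7, 0.1]
grip_width: 23.0
finger_force: 0.0
t 1.82 target [600.045  56.115 161.098] shift [ 2.689 -1.575  0.663] turn [-0.019  0.053  0.147]
```

```bash
python3 -m handwheel '1 -0.58 0 0 0 0 -1;1 -0.58 0 0 0 0 -1;1 -0.58 0 0 0 0 -1;1 -0.58 0 0 0 0 -1' && python3 -m handwheel '1 -0.58 0 0 0 0 -1;1 -0.58 0 0 0 0 -1;1 -0.58 0 0 0 0 -1;1 -0.58 0 0 0 0 -1' && python3 -m handwheel '0.68 -0.42 0.2 -0.019 0.053 0.147 -1;0.68 -0.42 0.2 -0.019 0.053 0.147 -1;0.68 -0.42 0.2 -0.019 0.053 0.147 -1;0.68 -0.42 0.2 -0.019 0.053 0.147 -1;0.68 -0.42 0.2 -0.019 0.053 0.147 -1;0.68 -0.42 0.2 -0.019 0.053 0.147 -1'; python3 goal.py s .1 38 46 40
python3 - <<'E'
from h import *
p=viewer.capture("scene"); save(p,"s1.png")
cv2.imwrite("pics/s1c.png",cv2.resize(p["frame"][120:320,190:450,::-1],(780,600),interpolation=cv2.INTER_CUBIC))
E
```

```text
time: 2.15
tool_pos: [486.4, -104.2, 226.7]
tcp_rot: [-3.141, -0.002, 0.418]
contact_force: [0.1, 0.2, -0.7]
grip_width: 0.7
finger_force: 0.0
time: 2.48
tool_pos: [554.7, -11.0, 226.4]
tcp_rot: [-3.141, -0.002, 0.417]
contact_force: [-1.8, -0.1, -0.4]
grip_width: 0.4
finger_force: 0.0
time: 2.98
tool_pos: [597.2, 50.7, 206.8]
tcp_rot: [3.121, -0.173, -0.044]
contact_force: [-0.4, -0.3, 0.0]
grip_width: 0.3
finger_force: 0.0
t 2.98 target [606.937  55.111 121.709] shift [-0.053 -0.066  0.854] turn [ 0.001  0.    -0.   ]
```

View pics/s1c.png

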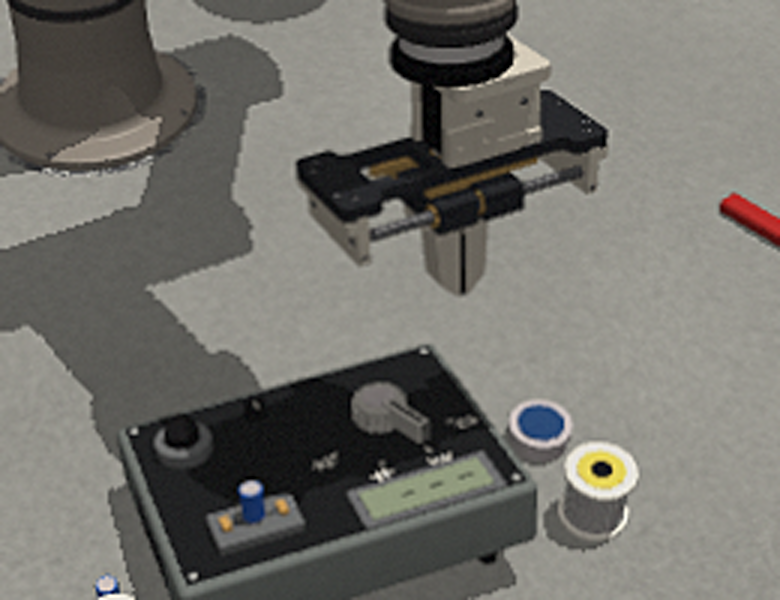

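The shut fingers hover left of the selector, with tips at about (462,290) in the crop. They taper, and the tab still points at the coil. I'll descend beside it.

```bash
python3 -m handwheel '-0.05 -0.07 0.4 0 0 0 -1;-0.05 -0.07 0.85 0 0 0 -1;-0.05 -0.07 0.85 0 0 0 -1;-0.05 -0.07 0.85 0 0 0 -1;-0.05 -0.07 0.85 0 0 0 -1'; python3 goal.py s .1 38 46 11
```

```text
time: 3.45
tool_pos: [608.8, 55.7, 123.6]
tcp_rot: [3.121, -0.176, -0.047]
contact_force: [0.3, 1.2, -0.4]
grip_width: 0.2
finger_force: 0.0
t 3.45 target [611.933  54.383  93.152] shift [-0.022  0.006  0.305] turn [ 0.001 -0.    -0.001]
```

```bash
python3 -m handwheel '-0.02 0 0.2 0 0 0 -1;-0.02 0 0.3 0 0 0 -1;-0.02 0 0.3 0 0 0 -1;-0.02 0 0.3 0 0 0 -1' && python3 -m handwheel '0 0.05 0 0 0 0 -1;0 0.1 0 0 0 0 -1;0 0.15 0 0 0 0 -1;0 0.2 0 0 0 0 -1;0 0.2 0 0 0 0 -1'; python3 goal.py s .1 38 0 11
```

```text
time: 3.78
tool_pos: [611.4, 55.6, 93.3]
tcp_rot: [3.122, -0.175, -0.047]
contact_force: [0.2, -0.7, 1.7]
grip_width: 0.2
finger_force: 0.0
time: 4.2
tool_pos: [610.5, 34.7, 93.2]
tcp_rot: [3.122, -0.176, -0.048]
contact_force: [1.0, 0.1, 0.9]
grip_width: 0.3
finger_force: 0.7
t 4.2 target [609.81    8.439  93.951] shift [ 0.007  0.262 -0.001] turn [ 0.001 -0.001 -0.002]
```

```bash
python3 -m handwheel '0 0.03 0 0 0 0 -1;0 0.05 0 0 0 0 -1;0 0.08 0 0 0 0 -1;0 0.08 0 0 0 0 -1' && python3 -m handwheel '0 0.03 0 0 0 0 -1;0 0.05 0 0 0 0 -1;0 0.06 0 0 0 0 -1;0 0.06 0 0 0 0 -1'; python3 goal.py s .1 38 0 11
python3 - <<'E'
from h import *
p=viewer.capture("scene")
cv2.imwrite("pics/s2c.png",cv2.resize(p["frame"][190:310,230:390,::-1],(800,600),interpolation=cv2.INTER_CUBIC))
E
```

```text
time: 4.53
tool_pos: [610.1, 27.4, 93.1]
tcp_rot: [3.122, -0.176, -0.048]
contact_force: [2.9, 0.4, 4.1]
grip_width: 0.8
finger_force: 1.6
time: 4.87
tool_pos: [608.2, 21.3, 92.0]
tcp_rot: [3.121, -0.172, -0.048]
contact_force: [0.4, 0.5, -0.1]
grip_width: 0.6
finger_force: 0.0
t 4.87 target [609.81    8.439  93.951] shift [ 0.025  0.128 -0.013] turn [ 0.001  0.001 -0.001]
```

View pics/s2c.png

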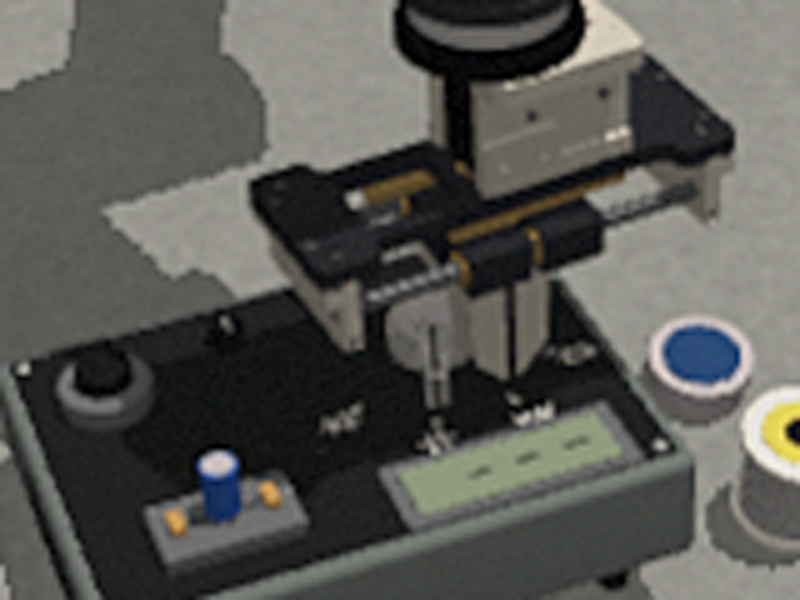

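The tab (nose at (437,405) in the crop) clicked over and now points at the bars symbol at (437,440). The finger carries no force. I'll back off and lift straight up.

```bash
python3 -m handwheel '0 -0.1 0 0 0 0 -1;0 -0.1 -0.3 0 0 0 -1;0 -0.1 -0.7 0 0 0 -1;0 -0.1 -0.7 0 0 0 -1;0 -0.1 -0.7 0 0 0 -1'; python3 goal.py b .1 0 0 60
```

```text
time: 5.33
tool_pos: [598.7, 34.5, 163.9]
tcp_rot: [3.122, -0.179, -0.047]
contact_force: [-2.2, 0.5, -0.5]
grip_width: -0.1
finger_force: 0.0
t 5.33 target [ 521.516 -127.869  131.738] shift [-0.741  1.654  0.226] turn [ 0.001 -0.001 -0.001]
```

```bash
python3 -m handwheel '-0.37 0.83 0 0 0 0 -1;-0.37 0.83 0 0 0 0 -1;-0.37 0.83 0 0 0 0 -1' && python3 -m handwheel '-0.37 0.83 0.23 0 0 0 -1;-0.37 0.83 0.23 0 0 0 -1;-0.37 0.83 0.23 0 0 0 -1;-0.37 0.83 0.23 0 0 0 -1;-0.37 0.83 0.23 0 0 0 -1'; python3 goal.py b .1 0 0 30
python3 - <<'E'
from h import *
for n in ("top","scene"):
    p=viewer.capture(n)
    c=p["frame"][180:260,270:400] if n=="top" else p["frame"][180:300,210:370]
    cv2.imwrite(f"pics/{n}3c.png",cv2.resize(c[:,:,::-1],(800,600),interpolation=cv2.INTER_CUBIC))
E
```

```text
time: 5.58
tool_pos: [553.8, -50.3, 154.7]
tcp_rot: [3.121, -0.169, -0.049]
contact_force: [-0.9, -0.7, 0.1]
grip_width: 0.3
finger_force: 0.0
time: 6.0
tool_pos: [520.2, -129.0, 128.6]
tcp_rot: [3.123, -0.173, -0.049]
contact_force: [0.3, -0.4, 0.5]
grip_width: 0.6
finger_force: 0.0
t 6.0 target [ 526.685 -128.622  102.196] shift [ 0.018 -0.012  0.271] turn [ 0.001  0.    -0.002]
```

View pics/scene3c.png

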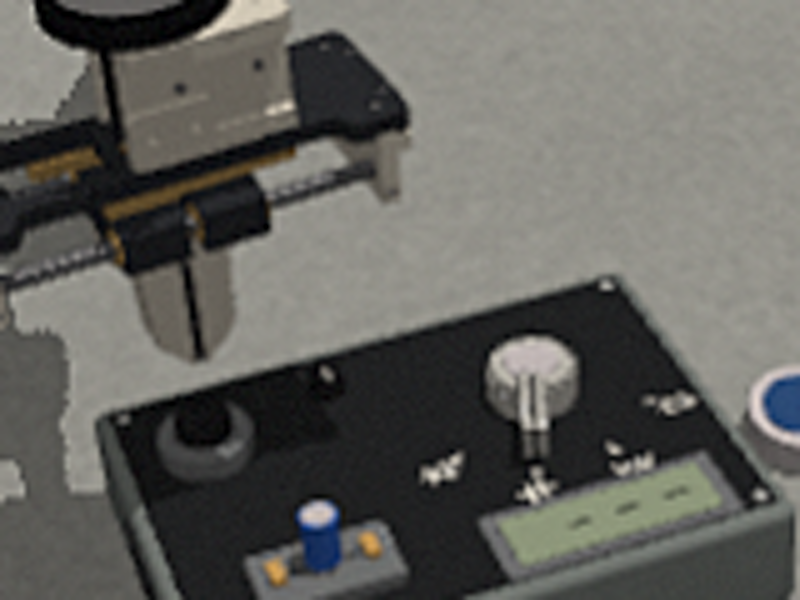

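View pics/top3c.png

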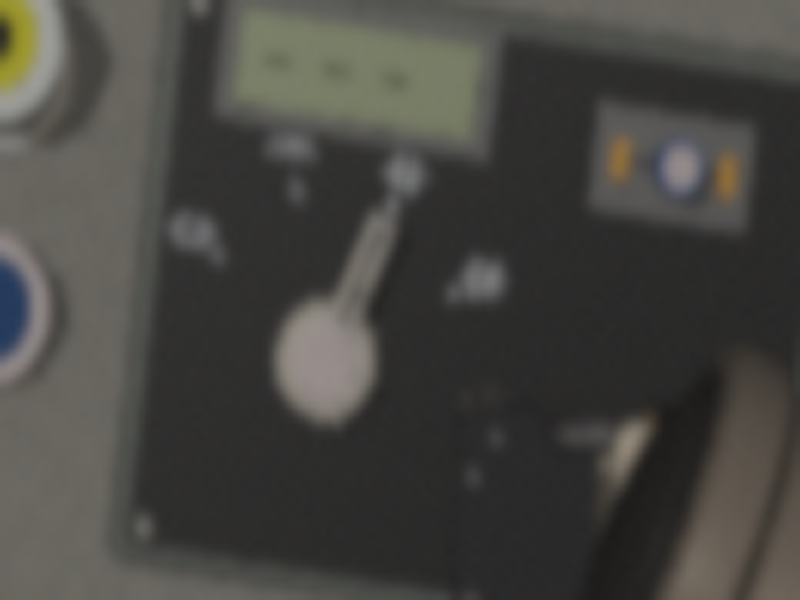

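The tab now points exactly at the bars symbol (top crop, (405,178)). The fingertips hover over the button. I'll go down to just above it, then press in small steps.

```bash
python3 -m handwheel '0.02 -0.01 0.15 0 0 0 -1;0.02 -0.01 0.27 0 0 0 -1;0.02 -0.01 0.27 0 0 0 -1;0.02 -0.01 0.27 0 0 0 -1' && python3 goal.py b .1 0 0 22 && python3 -m handwheel '0 0 0.03 0 0 0 -1;0 0 0.06 0 0 0 -1;0 0 0.06 0 0 0 -1;0 0 0.06 0 0 0 -1' && python3 -m handwheel '0 0 0.02 0 0 0 -1;0 0 0.03 0 0 0 -1;0 0 0.03 0 0 0 -1' &&  python3 -m handwheel '0 0 0.02 0 0 0 -1;0 0 0.03 0 0 0 -1;0 0 0.03 0 0 0 -1'; python3 goal.py b .1 0 0 16
```

```text
time: 6.43
tool_pos: [527.3, -127.7, 102.9]
tcp_rot: [3.122, -0.173, -0.046]
contact_force: [0.9, 0.4, 0.4]
grip_width: 0.1
finger_force: 0.0
t 6.43 target [ 528.063 -128.823   94.318] shift [-0.007  0.009  0.086] turn [ 0.001  0.    -0.001]
time: 6.77
tool_pos: [528.2, -129.2, 97.3]
tcp_rot: [3.121, -0.174, -0.047]
contact_force: [-0.4, -0.3, -0.1]
grip_width: 0.4
finger_force: 0.0
time: 7.02
tool_pos: [528.8, -129.4, 94.2]
tcp_rot: [3.121, -0.175, -0.048]
contact_force: [0.1, 0.9, 1.5]
grip_width: 0.7
finger_force: 0.8
time: 7.27
tool_pos: [529.3, -129.5, 91.3]
tcp_rot: [3.121, -0.175, -0.048]
contact_force: [-0.5, 0.6, 3.8]
grip_width: 0.4
finger_force: 1.6
t 7.27 target [ 529.097 -128.974   88.41 ] shift [-0.007 -0.006  0.028] turn [ 0.001 -0.    -0.001]
```

```bash
python3 -m handwheel '0 0 0.02 0 0 0 -1;0 0 0.03 0 0 0 -1;0 0 0.03 0 0 0 -1' && python3 -m handwheel '0 0 0.01 0 0 0 -1;0 0 0.01 0 0 0 -1;0 0 0.01 0 0 0 -1'
```

```text
time: 7.52
tool_pos: [529.8, -129.6, 88.6]
tcp_rot: [3.121, -0.175, -0.047]
contact_force: [-2.2, -0.0, 6.8]
grip_width: 0.5
finger_force: 3.1
time: 7.77
tool_pos: [529.9, -129.6, 88.5]
tcp_rot: [3.121, -0.175, -0.047]
contact_force: [-5.6, 1.7, 15.5]
grip_width: 0.4
finger_force: 7.6
```

```bash
python3 -m handwheel '0 0 0 0 0 0 -1;0 0 0 0 0 0 -1;0 0 0 0 0 0 -1;0 0 0 0 0 0 -1'
python3 - <<'E'
from h import *
p=viewer.capture("scene")
cv2.imwrite("pics/s4c.png",cv2.resize(p["frame"][180:300,210:370,::-1],(800,600),interpolation=cv2.INTER_CUBIC))
E
```

```text
time: 8.1
tool_pos: [529.9, -129.6, 88.5]
tcp_rot: [3.121, -0.175, -0.047]
contact_force: [-4.7, 0.9, 14.2]
grip_width: 0.1
finger_force: 7.5
```

View pics/s4c.png

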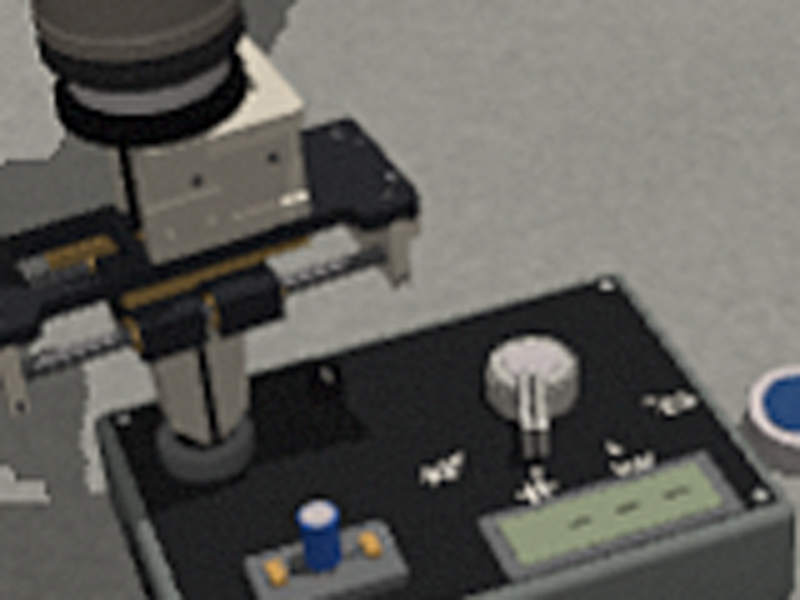

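The fingertips hold the button inside its ring at (207,445), after 6 mm of travel and then a hard stop at about 15 N. The selector still points at the bars, and the tester has not moved.

```bash
python3 -c "
from plant import bot
print(bot.close_job())"
```

```text
the job is handed in; nothing more can be done
None
```

The selector now rests at the capacitor symbol, one click on from the coil where it started, and the job is handed in with the test button held fully down at about 15 N.

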